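# Dress a board's sawn edge with a block file in a cam-clamp jig

## Robot

A 6-joint arm with a two-finger parallel gripper is mounted at the origin on the work surface; the furniture and walls round the work are solid. World frame = base frame: x ahead of the robot, y to its left, z up, the work surface at z = 0. Lengths are in mm, angles in degrees, forces in N, time in s.
With the tool pointing down it reaches from about 300 to 850 mm from the base axis. Payload 4.2 kg.
Tool frame: the origin (TCP) lies midway between the tips of the shut fingers; the grasp point (between the pads) lies 19 mm behind it; z points along the fingers, y is the line along which they close (so a half turn about z gives the same grasp; the last joint's range is limited). The gripper opens to 91 mm and grips with 3 to 60 N. Pads are 32 mm wide; open, the fingers measure 118 mm over their backs; the gripper's body (76 mm by 178 mm) begins 60 mm behind the grasp point.
Start: joints at [65.604, 18.312, 89.639, -0, 72.044, -1.146], TCP at [226.987, 528.318, 213.976] pointing down, gripper open.
Joint ranges: [-177.97, 177.97], [-48.28, 115.42], [12.27, 149.76], [-77.06, 257.06], [2.81, 150.46], [-146.56, 146.56]. Speed limits (degrees/s): [147.25, 147.25, 180, 180, 180, 180].

## Interface

Orientations are given as [roll, pitch, yaw] about the fixed x, y, z axes, in that order (R = Rz(yaw) Ry(pitch) Rx(roll)).
In Python, from workcell import env gives the robot as it stands.
- The arm moves only by the tool jog_arm, never from a script. Its argument "steps" is one flat list of numbers, 5 for each row, row after row: the closure, from 0 (fully open) to 1 (shut), then the shift along the tool's x, y, z in cm, then the turn about the tool's z in degrees. A call has 1 to 20 rows; each row is the pose to reach, as a shift and turn from the pose commanded when the call began, along the tool's axes at that moment; what a row does not reach only later rows make up. A row lasts 1/10 s, in which the tool goes at most 50 mm and 8.59 degrees, less where a joint would pass 70% of its speed; a pose out of reach is approached as far as the arm can. A call with a gripper value outside its range is refused whole. The fingers move at their own pace and stop on an object; "force" is the grip in N (left out, the last holds). Time passes only in rows, so rows that repeat a pose let the fingers close. It gives the time, the measured TCP pose, the force and the opening at its end, in the units of the state.
- env.state(): the state, without advancing time (a new reading comes with each control period).
- env.grab_frame(name): name is "scene" or "top" or "wrist"; returns the picture (384x512x3 uint8, red, green, blue); there is no depth.
- env.camera_params(name): a dict with "fx", "fy", "cx", "cy" (pixels), "R" (3x3) and "t" (3): a world point X has camera coordinates R X + t. Camera axes: x right, y down, z forward; pixel columns grow to the right and rows downward; lengths in mm; the calibration is good to about 2 mm. A picture is of the moment at which its call begins: read the wrist's pose just before it. camera_params takes no time and is no camera call; for the wrist camera it gives the pose at the moment of the call.
- env.job_done(): hands the job in, once; it reports no verdict.
The state is a dict: "time_s": time; "qpos": joint angles; "qvel": joint speeds; "effort": joint torques, N m; "ee_pos": TCP position; "ee_rot": TCP orientation; "force": force on the tool from outside, world axes, zero at the start; "torque": the same for the moment, N m; "gripper_width": finger opening in mm.
Only numpy, scipy, OpenCV 4.12 (cv2) and the standard library are available. Lean on these libraries where they do the work, as an engineer would, in place of code of your own. Each camera call takes 0.05 s, during which the arm holds its last target. There are 200 camera calls.

## Task

Lock the pine offcut that stands on edge in the plywood jig by swinging the cam lever round until it meets its stop, then dress the offcut's upper edge with the block file: three full forward strokes straight across the edge, from the lever side towards the fence, toe leading, each one from near the file's toe to near its heel, with the file level and lightly pressed. File teeth cut only forwards, so lift it clear of the wood at the end of each stroke and carry it back in the air. Finish by laying the file, sole down, back along its parking board; leave the clamp locked and the other things on the bench as they are.

Things in the scene. Friction and masses are not known exactly. Their poses are not given: they have to be found in the camera images.
- jig: Cam-clamp jig fixed to the bench, plywood base 138 x 210 x 18 mm. Origin on the bench top under the clamped board's middle plane. x points from the cam lever (near side) to the fence (far side) and is the strokes' forward direction; y to the left along the fence; z up. Fence face at x = 11 mm, end stop at y = 81 mm, both 48 mm above the bench. Fence and lever are lower than the offcut's top edge.
- cam_lever (a joint): Hinge (vertical axis) of cam and lever, rad. 0 to 0.35: open, lever points to the jig's -x (to the robot). Grows anticlockwise from above, meets its stop at 1.484, locked, lever along the jig's -y. Stays where it is left; about 3 N at the knob turns it, up to 10 N over the last 0.3 rad, where the cam squeezes the offcut.
- lever_knob (a point): Centre of the black ball knob, 24 mm diameter, on a 9 mm thick post at the end of the cam lever, 54 mm above the bench. The flat lever beneath it is 16 mm wide and its top is 35 mm above the bench.
- cam_pivot (a point): Point on the lever's hinge axis at the height of the knob's centre (54 mm above the bench); the knob circles it at 85 mm radius.
- work_board: Pine offcut, 22 mm thick, 150 long, 50 high as it stands on edge in the jig between cam and fence; loose until clamped: the cam pushes it 2 to 5 mm onto the fence and may slide it up to 14 mm along it. Origin in the middle of its near (lever side) face; x points down, y along its length, z to the fence.
- edge_middle (a point): Middle of the offcut's top edge (the surface to be filed, 22 mm x 150 mm), 68 mm above the bench.
- block_file: Block file, 0.28 kg: a flat steel file 180 mm long, 26 mm wide, 6 mm thick (it narrows over the front 30 mm to 17 mm at the toe) under a wooden grip. Origin at the middle of its sole (underside); x axis along the file to the toe, z up.
- file_grip (a point): Grasp point in the middle of the block file's wooden grip, 37 mm above the file's sole, 90 mm behind the toe, 90 mm ahead of the heel. The grip is 27 mm wide, 86 mm long, reaches from the file up to 57 mm above the sole; its long sides are flat. Axes as block_file.
- file_toe (a point): Tip of the file's toe at the level of its sole, on the middle line.
- file_board: Parking board, pale pine offcut 86 (x) x 280 (y) x 20 mm high, fixed to the bench; the file stands on it at the start and goes back there, along it and near its middle, toe either way. Origin in the middle of its underside; y along its length.
- glue_bottle: Loose glue bottle, 59 mm diameter, 185 mm tall, standing at the back right; origin at the middle of its underside. To be left alone.

How it is judged:
By the outcome, as a careful person would: the job done as asked, in the order asked, and still so for the second after the job is handed in, with the robot touching nothing.
It also fails if it takes over 69 s, if anything falls off the work surface, if the arm or the gripper's body presses on something with over 40 N, if the wrist force passes 120 N, or if a joint passes its speed limit or range.

## Working session

There is one attempt and no reset: what is moved stays moved. The work goes in short steps, Python scripts to look and compute and a tool call to move; the robot and the scene stay as the last step left them, time stands still between calls to the robot, and variables do not carry over. Pictures are saved under pics/ and viewed, on a budget of 10 in all, crops included, one or two more only if the job needs it, and the job is handed in when it is done.

Besides the shell and the picture viewer there is one more tool, called after "Emit:" as a command line: name --argument value ..., lists and objects as JSON in quotes. jog_arm: Moves the arm, as the interface text tells. Its arguments: {"type":"object","properties":{"steps":{"type":"array","items":{"type":"number"}},"force":{"type":"number"}},"required":["steps"]}

```bash
mkdir -p pics; ls
cat > h.py <<'E'
import numpy as np, cv2
from workcell import env
from scipy.spatial.transform import Rotation as Ro
def ray(cam,u,v,z):
    p=cam; R=np.array(p['R']);t=np.array(p['t'])
    d=R.T@np.array([(u-p['cx'])/p['fx'],(v-p['cy'])/p['fy'],1]); c=-R.T@t
    return c+d*(z-c[2])/d[2]
def proj(p,X):
    c=np.array(p['R'])@np.array(X,float)+np.array(p['t']); return c[0]/c[2]*p['fx']+p['cx'],c[1]/c[2]*p['fy']+p['cy']
def rel(target,yawturn=0):
    s=env.state(); R=Ro.from_euler('xyz',s['ee_rot'],degrees=True).as_matrix()
    return R.T@(np.array(target)-np.array(s['ee_pos']))/10
E
python3 - <<'E'
from h import *
s=env.state(); print(s)
a=env.grab_frame('scene'); b=env.grab_frame('top')
for n,i in(('scene',a),('top',b)): cv2.imwrite(f'pics/{n}0.png',i[:,:,::-1]); p=env.camera_params(n); print(n,p,-np.array(p['R']).T@np.array(p['t']))
cv2.imwrite('pics/both0.png',np.vstack([cv2.resize(a,(768,576))])[:,:,::-1])
cv2.imwrite('pics/top0b.png',cv2.resize(b,(768,576))[:,:,::-1])
E
```

```text
pics
{'time_s': 0.0, 'qpos': array([ 6.56051362e+01,  1.83499968e+01,  8.97072237e+01,  1.10991394e-03,
        7.20443260e+01, -1.14495765e+00]), 'qvel': array([-0.04239998,  0.05383534,  0.05856116, -0.05463914, -0.04454814,
       -0.04014136]), 'effort': array([ 1.78648785e-03, -4.12465167e+01, -2.31969559e+01,  7.31570623e-02,
        4.59411205e-02, -1.35876530e-04]), 'ee_pos': array([226.74756528, 527.83984161, 213.13123503]), 'ee_rot': array([-1.79898495e+02, -3.08413258e-03,  1.56749748e+02]), 'force': array([-0.2060946 , -0.51804102,  0.75097397]), 'torque': array([-0.03842109,  0.05224675,  0.02190032]), 'gripper_width': 91.29412546977707}
scene {'fx': 400.1397194772568, 'fy': 400.1397194772568, 'cx': 258.51999116384223, 'cy': 184.40387388898716, 'R': array([[-0.84917615, -0.52780742, -0.01786582],
       [-0.38696199,  0.64488275, -0.65908016],
       [ 0.35938876, -0.55276176, -0.75186046]]), 't': array([415.78158356, 314.58018029, 665.40007548])} [235.66506986 384.39298984 715.04984422]
top {'fx': 493.0299551461336, 'fy': 493.0299551461336, 'cx': 259.60115951064006, 'cy': 189.62399711667558, 'R': array([[-0.01225823, -0.99980274, -0.01562762],
       [-0.98077954,  0.01506573, -0.1945367 ],
       [ 0.19473376,  0.01294257, -0.98077074]]), 't': array([ -69.75448121,  570.89716361, 1049.39047268])} [ 354.71743253  -91.92351704 1139.18182627]
```

View pics/top0b.png

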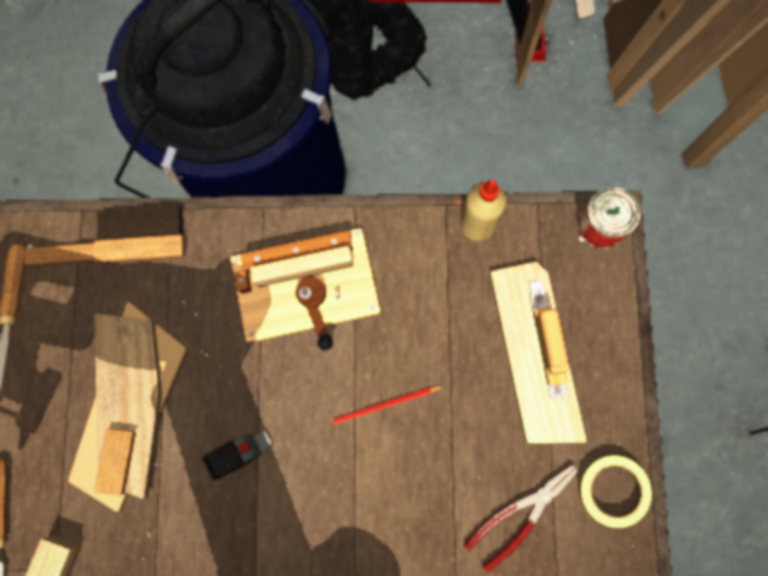

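View pics/both0.png

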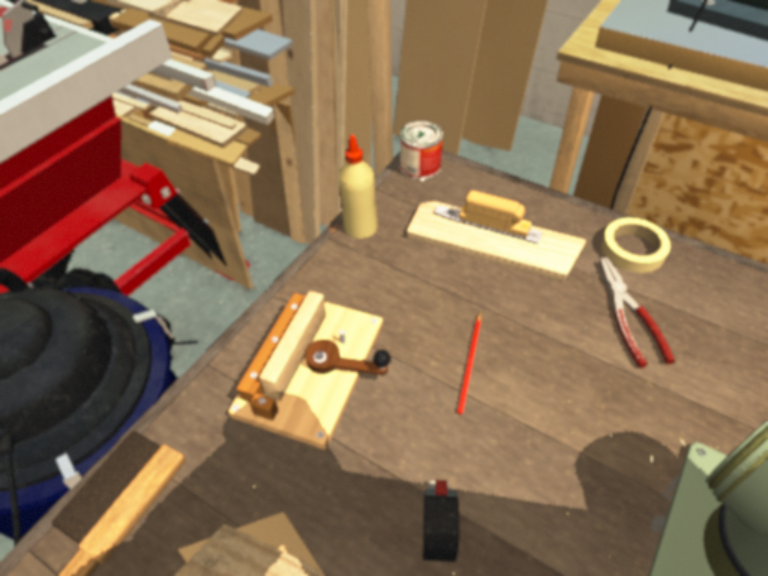

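The top view (768 px wide) shows the jig around (305,285), with the knob at (325,341) and the pivot at (312,293). The file runs from (540,287) to (558,395) on its board. The scene view shows the same layout. Next I'll take enlarged crops of both.

Run:
```python
from h import *
b=cv2.imread('pics/top0.png')
j=cv2.resize(b[145:240,150:260],(440,380),interpolation=cv2.INTER_CUBIC)
f=cv2.resize(b[170:300,320:395],(300,520),interpolation=cv2.INTER_CUBIC)
o=np.zeros((520,760,3),np.uint8);o[:380,:440]=j;o[:,450:750]=f
cv2.imwrite('pics/crop1.png',o)
p=env.camera_params('top')
def P(u,v,z): return ray(p,u/1.5,v/1.5,z).round(1)
print('knob',P(325,341,54),'pivot',P(312,293,40))
for uv in((361,229),(380,313),(247,340),(231,257)): print('base',P(*uv,18))
for uv in((252,266),(350,249),(353,264),(256,285)): print('edge',P(*uv,68))
for uv in((491,271),(537,262),(585,441),(528,443)): print('pboard',P(*uv,20))
for uv in((540,285),(558,398)): print('file',P(*uv,23))
```

```text
knob [486.5  18.5  54. ] pivot [561.5  40.   40. ]
base [666.7 -33.6  18. ]
base [532.9 -62.2  18. ]
base [494.1 141.5  18. ]
base [624.8 169.9  18. ]
edge [598.5 126.4  68. ]
edge [622.2 -19.6  68. ]
edge [599.2 -24.1  68. ]
edge [569.6 119.8  68. ]
pboard [ 595.7 -234.4   20. ]
pboard [ 608.8 -306.    20. ]
pboard [ 337.1 -362.8   20. ]
pboard [ 335.2 -278.8   20. ]
file [ 571.9 -308.2   23. ]
file [ 400.2 -326.    23. ]
```

View pics/crop1.png

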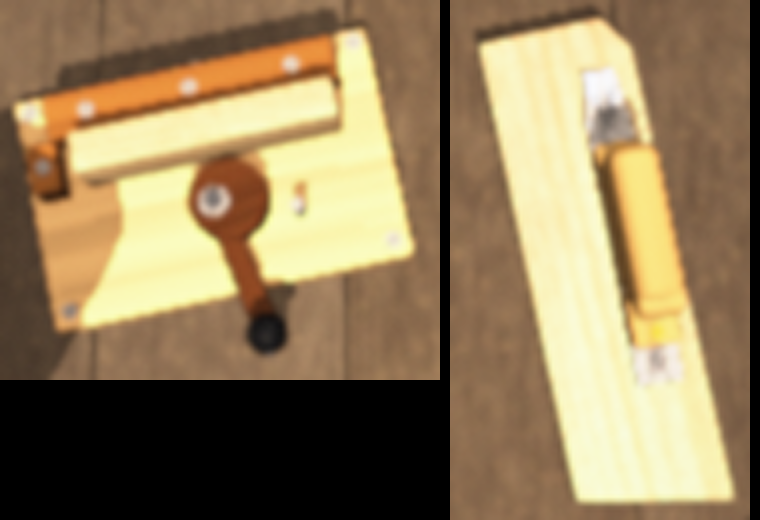

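The enlarged crop shows, in crop px: knob at (267,331), hinge washer at (213,200) and lever stop pin at (299,198). The narrow toe is at the top, (602,68), and the wider heel at (657,383). The clamped edge's far line runs from (68,135) to (333,77).

Run:
```python
from h import *
p=env.camera_params('top');q=env.camera_params('scene')
a=cv2.imread('pics/scene0.png')
def tri(u1,v1,u2,v2):
    A=[];
    for c,u,v in((p,u1,v1),(q,u2,v2)):
        M=np.array([[c['fx'],0,c['cx']],[0,c['fy'],c['cy']],[0,0,1]])@np.c_[c['R'],c['t']]; A.append(M)
    X=cv2.triangulatePoints(A[0],A[1],np.array([[u1],[v1]],float),np.array([[u2],[v2]],float)); return (X[:3]/X[3]).ravel().round(1)
def dark(path,x0,x1,y0,y1,t=60):
    i=cv2.imread(path)[y0:y1,x0:x1]; m=(i.max(2)<t).astype(np.uint8)
    n,l,s,c=cv2.connectedComponentsWithStats(m); k=1+np.argmax(s[1:,4]); return c[k]+[x0,y0],s[k]
k1,s1=dark('pics/top0.png',205,230,215,240); k2,s2=dark('pics/scene0.png',245,265,228,250)
print(k1,s1,k2,s2,'knob',tri(*k1,*k2),ray(p,*k1,54),ray(q,*k2,54))
J=lambda u,v:(150+u/4,145+v/4); F=lambda u,v:(320+(u-450)/4,170+v/4)
print('pivot',tri(*J(213,200),320/1.5,354/1.5),ray(p,*J(213,200),54))
K=ray(p,*k1,54)
for h in(35,40,45,54):
    w=ray(p,*J(213,200),h); d=K-w; print(h,w.round(1),np.hypot(*d[:2]),np.degrees(np.arctan2(d[1],d[0]))%360)
toe,heel=ray(p,*F(602.5,68),26),ray(p,*F(657,383),26); d=toe-heel
print('toe',toe,'heel',heel,np.linalg.norm(d),'yaw',np.degrees(np.arctan2(d[1],d[0])),'mid',(toe+heel)/2)
e1,e2=ray(p,*J(68,135),68),ray(p,*J(333,77),68);print('edge far',e1,e2,np.linalg.norm(e1-e2))
B=[ray(p,u/1.5,v/1.5,18)[:2] for u,v in((361,229),(380,313),(247,340),(231,257))]
print('base rect',np.mean(B,0))
# brightness profiles across board
i=cv2.imread('pics/top0.png').astype(int)
for u in(180,200,215,225): print(u,[tuple(i[v,u]) for v in range(162,195)])
g=[ray(p,*F(u,v),77) for u,v in((612,150),(655,148),(683,303),(640,305))]; print('grip top',np.round(g,1),np.mean(g,0))
```

```text
[216.20833333 227.34722222] [ 7  8  9 10 72] [253.93589744 238.78205128] [ 4  6 11 10 78] knob [487.2  20.1  47.4] [486.52904209  19.50058359  54.        ] [484.40035561  23.64144552  54.        ]
pivot [563.6  51.4  37.7] [559.82940617  48.96889773  54.        ]
35 [563.4  51.4  35. ] 83.25964845965304 202.5544248305739
40 [562.5  50.8  40. ] 82.1382202740161 202.3890858374743
45 [561.5  50.1  45. ] 81.01749501168875 202.21917108619377
54 [559.8  49.   54. ] 79.00205638321 201.9011821023946
toe [ 578.40982141 -303.64154705   26.        ] heel [ 399.17249006 -324.74655272   26.        ] 180.47560004895487 yaw 6.715594376646111 mid [ 488.79115573 -314.19404989   26.        ]
edge far [595.31526304 128.56777963  68.        ] [626.25047913 -19.47052993  68.        ] 151.23600329357637
base rect [579.6482753   53.88981672]
180 [(np.int64(47), np.int64(63), np.int64(81)), (np.int64(47), np.int64(64), np.int64(86)), (np.int64(49), np.int64(83), np.int64(132)), (np.int64(55), np.int64(117), np.int64(196)), (np.int64(59), np.int64(136), np.int64(227)), (np.int64(63), np.int64(144), np.int64(
[... 5326 characters left out ...]
), np.int64(247), np.int64(250)), (np.int64(182), np.int64(248), np.int64(250)), (np.int64(186), np.int64(250), np.int64(250)), (np.int64(187), np.int64(250), np.int64(251)), (np.int64(179), np.int64(248), np.int64(251)), (np.int64(169), np.int64(243), np.int64(250)), (np.int64(153), np.int64(234), np.int64(247)), (np.int64(123), np.int64(200), np.int64(234)), (np.int64(102), np.int64(169), np.int64(220)), (np.int64(100), np.int64(165), np.int64(220)), (np.int64(114), np.int64(174), np.int64(225)), (np.int64(147), np.int64(191), np.int64(229))]
grip top [[ 522.6 -296.8   77. ]
 [ 523.4 -320.1   77. ]
 [ 439.3 -330.3   77. ]
 [ 438.5 -307.3   77. ]] [ 480.94976679 -313.6387408    77.        ]
```

Emit:
jog_arm --steps '[1, -41, -33.6, 9, 134.4, 1, -41, -33.6, 9, 134.4, 1, -41, -33.6, 9, 134.4, 1, -41, -33.6, 9, 134.4, 1, -41, -33.6, 9, 134.4, 1, -41, -33.6, 9, 134.4, 1, -41, -33.6, 9, 134.4, 1, -41, -33.6, 9, 134.4, 1, -41, -33.6, 9, 134.4, 1, -41, -33.6, 9, 134.4, 1, -41, -33.6, 9, 134.4, 1, -41, -33.6, 9, 134.4, 1, -41, -33.6, 9, 134.4, 1, -41, -33.6, 9, 134.4, 1, -41, -33.6, 9, 134.4, 1, -41, -33.6, 9, 134.4, 1, -41, -33.6, 9, 134.4, 1, -41, -33.6, 9, 134.4, 1, -41, -33.6, 9, 134.4]' --force 20

```text
time_s: 2.0
ee_pos: [471.0, 57.8, 123.9]
ee_rot: [-180.0, 0.0, 22.4]
force: [-0.0, -0.6, 0.3]
gripper_width: 0.3
```

Run:
```python
from h import *
s=env.state();print(s['time_s'],s['ee_pos'],s['ee_rot'],s['gripper_width'],s['qpos'])
p=env.camera_params('wrist');w=env.grab_frame('wrist');b=env.grab_frame('top')
print('cam',-np.array(p['R']).T@np.array(p['t']))
o=np.vstack([cv2.resize(w,(640,480))])
for n,X in(('knob',(486.5,19.5,54)),('piv',(563.5,51.4,35)),('edge',(600,52.3,68))):
    u,v=proj(p,X);print(n,u,v);cv2.circle(o,(int(u*1.25),int(v*1.25)),4,(255,0,0),1)
cv2.imwrite('pics/w1.png',o[:,:,::-1]);cv2.imwrite('pics/w1raw.png',w[:,:,::-1])
```

```text
2.0 [470.95097067  57.75947674 123.85492948] [-1.79992467e+02  1.02884909e-02  2.24286168e+01] 0.31928263995109846 [5.60027334e+00 1.40282506e+01 1.10120181e+02 5.11227323e-03
 5.58635971e+01 7.31687879e+01]
cam [535.2693875   83.41115309 295.1868641 ]
knob 303.3903027837662 199.00400303920065
piv 303.6671514778438 98.11518304216547
edge 331.3693562419735 45.28791896542219
```

View pics/w1.png

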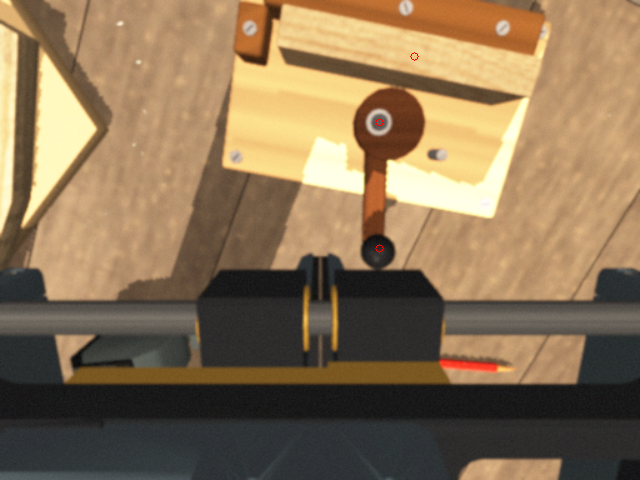

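The wrist view puts the knob at (378,251) and the pivot at (379,121), within about 1–2 mm of the projected estimates, so the measurements hold. I'll now compute the arc waypoints.

Run:
```python
from h import *
s=env.state();T0=np.array([471.0,57.8,123.9]);P=np.array([563.8,51.5])
for a in list(range(202,277,8))+[274,277,279]:
    r=np.radians(a);L=np.array([np.cos(r),np.sin(r)]);m=np.array([-L[1],L[0]])
    t=P+85*L-m*25.5; d=t-T0[:2]; c,n=np.cos(np.radians(22.4)),np.sin(np.radians(22.4))
    print(a,t.round(1),'row',round((d[0]*c+d[1]*n)/10,2),round((d[0]*n-d[1]*c)/10,2),7.9,round(-(a-202.4),1))
```

```text
202 [475.4  43.3] row -0.14 1.51 7.9 0.4
210 [477.4  31.1] row -0.42 2.72 7.9 -7.6
218 [481.1  19.3] row -0.53 3.95 7.9 -15.6
226 [486.4   8.1] row -0.47 5.19 7.9 -23.6
234 [493.2  -2.3] row -0.24 6.4 7.9 -31.6
242 [501.4 -11.6] row 0.16 7.57 7.9 -39.6
250 [510.8 -19.7] row 0.73 8.68 7.9 -47.6
258 [521.2 -26.3] row 1.43 9.69 7.9 -55.6
266 [532.4 -31.5] row 2.28 10.6 7.9 -63.6
274 [544.3 -35.1] row 3.24 11.38 7.9 -71.6
274 [544.3 -35.1] row 3.24 11.38 7.9 -71.6
277 [548.8 -36. ] row 3.62 11.64 7.9 -74.6
279 [551.9 -36.4] row 3.89 11.8 7.9 -76.6
```

Emit:
jog_arm --steps '[1, 0, 0, 5, 0, 1, 0, 0, 7.9, 0, 1, 0, 0, 7.9, 0, 1, -0.1, 0.7, 7.9, 0, 1, -0.14, 1.5, 7.9, 0.4, 1, -0.28, 2.1, 7.9, -3.6, 1, -0.42, 2.72, 7.9, -7.6, 1, -0.48, 3.34, 7.9, -11.6, 1, -0.53, 3.95, 7.9, -15.6, 1, -0.5, 4.57, 7.9, -19.6, 1, -0.47, 5.19, 7.9, -23.6, 1, -0.24, 6.4, 7.9, -31.6, 1, 0.16, 7.57, 7.9, -39.6, 1, 0.73, 8.68, 7.9, -47.6, 1, 1.08, 9.2, 7.9, -51.6, 1, 1.43, 9.69, 7.9, -55.6, 1, 1.85, 10.15, 7.9, -59.6, 1, 2.28, 10.6, 7.9, -63.6, 1, 2.28, 10.6, 7.9, -63.6]'

```text
time_s: 4.0
ee_pos: [532.9, -32.0, 46.4]
ee_rot: [179.9, -0.0, 85.9]
force: [-3.0, 1.1, 2.3]
gripper_width: 0.9
```

Run:
```python
from h import *
s=env.state();print(s['ee_pos'],s['force'],s['ee_rot'])
p=env.camera_params('wrist');w=env.grab_frame('wrist')
cv2.imwrite('pics/w2.png',cv2.resize(w,(640,480))[:,:,::-1])
```

```text
[532.89900308 -32.040096    46.40333934] [-3.01210843  1.08443524  2.33368104] [ 1.79941604e+02 -3.32233045e-02  8.58809168e+01]
```

View pics/w2.png

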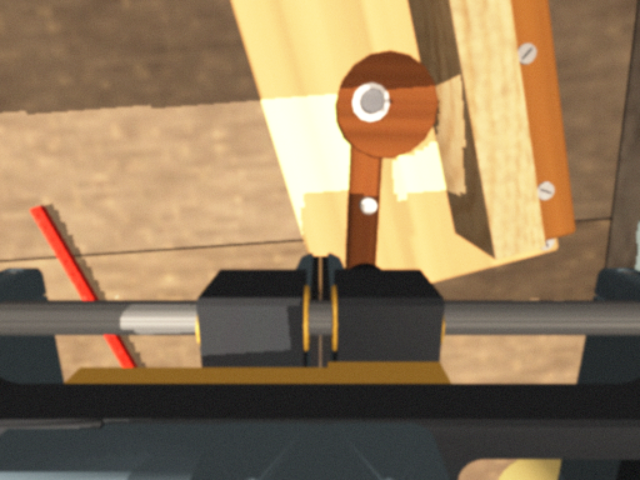

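The knob is held against the finger, and the lever, along (365,205), is about 11° short of the lock. I'll push the rest gently while watching the force.

Emit:
jog_arm --steps '[1, -0.06, 0.3, 0, -2, 1, -0.12, 0.6, 0, -4, 1, -0.18, 0.9, 0, -6, 1, -0.24, 1.2, 0, -8, 1, -0.3, 1.45, 0, -10, 1, -0.33, 1.65, 0, -10.8, 1, -0.33, 1.65, 0, -10.8]'

```text
time_s: 4.75
ee_pos: [542.9, -36.0, 45.5]
ee_rot: [-179.3, -0.1, 96.7]
force: [-13.9, 1.2, 10.8]
gripper_width: 0.6
```

Emit:
jog_arm --steps '[1, 0, 0.15, 0, 0, 1, 0, 0.3, 0, 0, 1, 0, 0.3, 0, 0, 1, 0, 0.3, 0, 0]'

```text
time_s: 5.15
ee_pos: [544.8, -36.2, 45.5]
ee_rot: [-179.2, -0.1, 96.7]
force: [-15.6, -0.7, 12.5]
gripper_width: 0.4
```

Run:
```python
from h import *
s=env.state();print(s['time_s'],s['ee_pos'],s['force'],s['ee_rot'])
w=env.grab_frame('wrist');p=env.camera_params('wrist')
cv2.imwrite('pics/w3.png',cv2.resize(w,(640,480))[:,:,::-1])
print(proj(p,(563.8,51.5,35)))
for a in (270,272,274,276,278): 
  r=np.radians(a);print(a,[tuple((np.array(proj(p,(563.8+k*np.cos(r),51.5+k*np.sin(r),35)))*1.25).round(1)) for k in(45,)])
```

```text
5.15 [544.8434544  -36.15570613  45.49357903] [-15.60877692  -0.70280195  12.4921291 ] [-1.79230774e+02 -7.12080069e-02  9.66999534e+01]
(np.float64(304.40617289022913), np.float64(85.38813253534595))
270 [(np.float64(366.3), np.float64(201.6))]
272 [(np.float64(369.5), np.float64(201.9))]
274 [(np.float64(372.6), np.float64(202.1))]
276 [(np.float64(375.8), np.float64(202.2))]
278 [(np.float64(378.9), np.float64(202.2))]
```

View pics/w3.png

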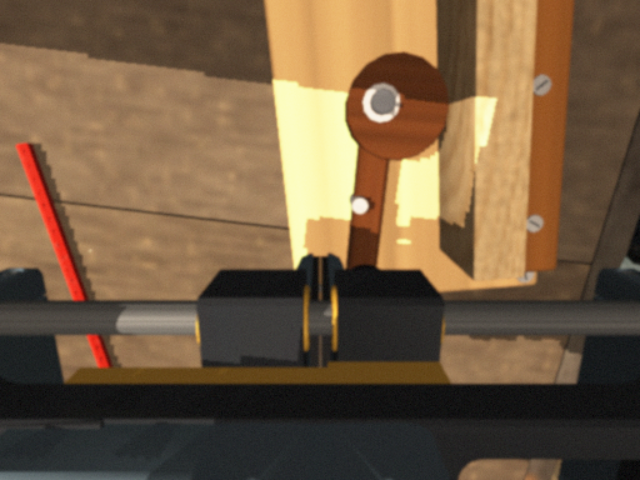

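The lever centre is at (370,202), about 4.5° short of the lock, and still moving. I'll keep pushing.

Emit:
jog_arm --steps '[1, 0, 0.15, 0, 0, 1, 0, 0.3, 0, 0, 1, 0, 0.45, 0, 0, 1, 0, 0.45, 0, 0, 1, 0, 0.45, 0, 0]'

```text
time_s: 5.7
ee_pos: [547.4, -36.4, 45.4]
ee_rot: [-179.0, -0.0, 96.7]
force: [-19.5, -4.3, 15.3]
gripper_width: 0.2
```

Emit:
jog_arm --steps '[1, 0, 0.15, 0, 0, 1, 0, 0.3, 0, 0, 1, 0, 0.4, 0, 0, 1, 0, 0.4, 0, 0, 1, 0, 0.4, 0, 0]'

```text
time_s: 6.2
ee_pos: [550.2, -36.5, 45.4]
ee_rot: [-178.8, 0.0, 96.8]
force: [-21.5, -5.5, 16.7]
gripper_width: 0.3
```

Run:
```python
from h import *
s=env.state();print(s['time_s'],s['ee_pos'],s['force'],s['torque'],s['ee_rot'])
w=env.grab_frame('wrist');p=env.camera_params('wrist')
cv2.imwrite('pics/w4.png',w[:,:,::-1])
print(np.array(proj(p,(563.8,51.5,35))))
v=162;print([tuple(int(c) for c in w[v,u]) for u in range(270,325,1)])
for a in (270,272,274,276,278): 
  r=np.radians(a);print(a,[tuple((np.array(proj(p,(563.8+k*np.cos(r),51.5+k*np.sin(r),35)))).round(1)) for k in(45,)])
```

```text
6.2 [550.22585154 -36.52392082  45.39683913] [-21.50916991  -5.47878191  16.66841401] [-1.02795125  3.89075362  0.05148388] [-1.78844747e+02  8.04628080e-03  9.67537923e+01]
[295.72316177  83.61270522]
[(250, 250, 185), (245, 247, 176), (234, 232, 173), (235, 227, 195), (242, 231, 215), (245, 235, 220), (245, 236, 222), (246, 236, 224), (245, 236, 221), (246, 237, 223), (246, 237, 223), (247, 237, 225), (247, 238, 225), (247, 237, 224), (241, 231, 207), (202, 178, 157), (127, 106, 88), (84, 50, 29), (72, 36, 14), (78, 38, 18), (88, 41, 21), (119, 62, 29), (135, 69, 33), (138, 66, 33), (141, 73, 33), (141, 72, 34), (143, 77, 38), (147, 72, 37), (151, 78, 40), (145, 70, 28), (136, 67, 30), (120, 59, 30), (108, 59, 30), (124, 77, 45), (171, 118, 71), (198, 143, 84), (204, 152, 93), (206, 152, 90), (202, 146, 89), (206, 149, 89), (207, 152, 91), (212, 158, 91), (219, 161, 97), (222, 164, 97), (233, 198, 120), (243, 236, 155), (249, 249, 181), (250, 250, 178), (250, 250, 184), (251, 250, 183), (251, 250, 183), (251, 249, 183), (250, 248, 176), (251, 248, 183), (251, 247, 177)]
270 [(np.float64(284.8), np.float64(159.8))]
272 [(np.float64(287.3), np.float64(160.0))]
274 [(np.float64(289.8), np.float64(160.2))]
276 [(np.float64(292.3), np.float64(160.3))]
278 [(np.float64(294.9), np.float64(160.3))]
```

Emit:
jog_arm --steps '[1, 0, 0.15, 0, 0, 1, 0, 0.3, 0, 0, 1, 0, 0.45, 0, 0, 1, 0, 0.45, 0, 0, 1, 0, 0.45, 0, 0]'

```text
time_s: 6.75
ee_pos: [551.8, -36.5, 45.3]
ee_rot: [-178.5, 0.0, 96.8]
force: [-27.3, -8.1, 20.6]
gripper_width: 0.3
```

Emit:
jog_arm --steps '[1, 0, 0.15, 0, 0, 1, 0, 0.25, 0, 0, 1, 0, 0.25, 0, 0, 1, 0, 0.25, 0, 0]'

```text
time_s: 7.15
ee_pos: [551.9, -36.5, 45.3]
ee_rot: [-178.2, 0.0, 96.8]
force: [-32.1, -8.9, 25.3]
gripper_width: 0.4
```

Run:
```python
from h import *
w=env.grab_frame('wrist');p=env.camera_params('wrist')
cv2.imwrite('pics/w5.png',cv2.resize(w[40:260,200:440],(720,660)[:2])[:600,:,::-1])
for a in (272,274,276,278): 
  r=np.radians(a);print(a,[tuple((np.array(proj(p,(563.8+k*np.cos(r),51.5+k*np.sin(r),35)))).round(1)) for k in(45,)])
```

```text
272 [(np.float64(285.0), np.float64(159.8))]
274 [(np.float64(287.5), np.float64(160.0))]
276 [(np.float64(290.0), np.float64(160.1))]
278 [(np.float64(292.6), np.float64(160.1))]
```

View pics/w5.png

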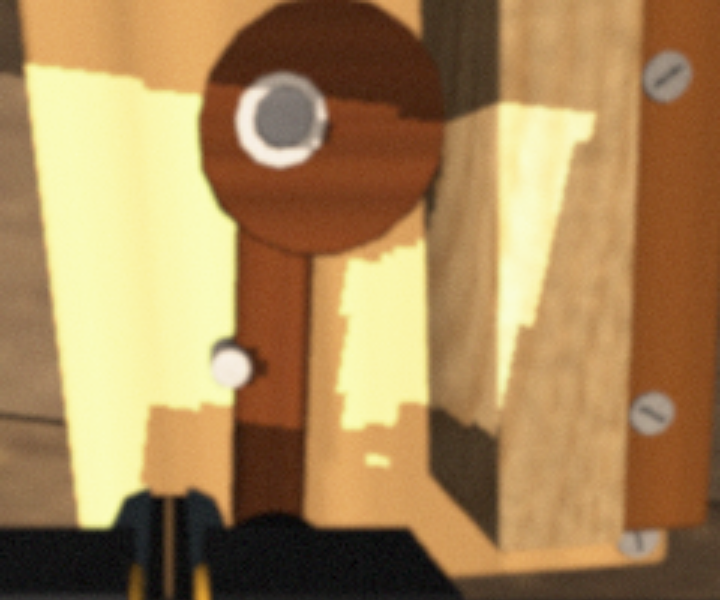

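The lever has stopped hard: the last 2.5 mm commanded moved it 0.1 mm while the force rose. It lies parallel to the offcut, and the lever centre at crop x of about 270 gives about 276°, so it is locked. I'll back off and go to the file.

Emit:
jog_arm --steps '[1, 0, -2, 0, 0, 1, 0, -4, 0, 0, 1, 0, -5, 0, 0, 1, 0, -5, -5, 0, 1, 0, -5, -10, 0, 0.2, 0, -5, -12.5, 0, 0, -26.8, -17, -12.5, 90, 0, -26.8, -17, -12.5, 90, 0, -26.8, -17, -12.5, 90, 0, -26.8, -17, -12.5, 90, 0, -26.8, -17, -12.5, 90, 0, -26.8, -17, -12.5, 90, 0, -26.8, -17, -12.5, 90, 0, -26.8, -17, -12.5, 90, 0, -26.8, -17, -12.5, 90, 0, -26.8, -17, -12.5, 90, 0, -26.8, -17, -12.5, 90, 0, -26.8, -17, -12.5, 90, 0, -26.8, -17, -12.5, 90]'

```text
time_s: 9.1
ee_pos: [430.1, -320.5, 170.4]
ee_rot: [179.9, -0.1, 6.8]
force: [-0.6, -0.0, 0.5]
gripper_width: 91.0
```

Run:
```python
from h import *
s=env.state();print(s['time_s'],s['ee_pos'],s['ee_rot'],s['gripper_width'],s['qpos'])
p=env.camera_params('wrist');w=env.grab_frame('wrist')
t=env.grab_frame('top');cv2.imwrite('pics/top1.png',t[:,:,::-1])
o=cv2.resize(w,(640,480))
for X in((578.4,-303.6,26),(399.2,-324.7,26),(488.8,-314.2,77)):
    u,v=proj(p,X);cv2.circle(o,(int(u*1.25),int(v*1.25)),4,(255,0,0),1)
cv2.imwrite('pics/w6.png',o[:,:,::-1])
```

```text
9.1 [ 430.10004401 -320.4854988   170.39193109] [ 1.79931294e+02 -5.88531159e-02  6.81266239e+00] 91.04290212032184 [-3.79152348e+01  1.66550804e+01  9.86805771e+01 -8.18880101e-03
  6.45741787e+01  4.52756481e+01]
```

View pics/w6.png

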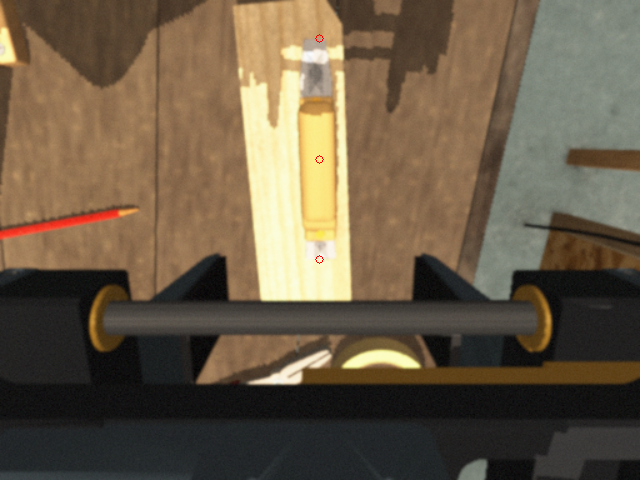

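The wrist view matches well: toe at (316,40), heel at (320,260), grip from v=100 to 225. The file sits about 1 mm to the left and is turned about 1° more than estimated. Now I'll grasp it.

Emit:
jog_arm --steps '[0, 5, 0, 1, -1, 0, 5.8, -0.05, 5, -1, 0, 5.8, -0.05, 9, -1, 0, 5.8, -0.05, 12, -1, 0, 5.8, -0.05, 13.2, -1, 0, 5.8, -0.05, 13.2, -1, 1, 5.8, -0.05, 13.2, -1, 1, 5.8, -0.05, 13.2, -1, 1, 5.8, -0.05, 13.2, -1, 1, 5.8, -0.05, 13.2, -1, 1, 5.8, -0.05, 13.2, -1, 1, 5.8, -0.05, 13.2, -1, 1, 5.8, -0.05, 13.2, -1, 1, 5.8, -0.05, 13.2, -1]' --force 45

```text
time_s: 10.6
ee_pos: [487.2, -312.7, 37.9]
ee_rot: [-180.0, 0.0, 7.8]
force: [0.1, 0.1, 0.1]
gripper_width: 30.4
```

Emit:
jog_arm --steps '[1, 0, 0, 0, 0, 1, 0, 0, 0, 0, 1, 0, 0, 0, 0, 1, 0, 0, 0, 0]'

```text
time_s: 11.0
ee_pos: [487.2, -312.5, 37.9]
ee_rot: [-180.0, 0.0, 7.7]
force: [-0.0, 0.8, 0.7]
gripper_width: 26.9
```

Emit:
jog_arm --steps '[1, 0, 0, -1, 0, 1, 0, 0, -3, 0, 1, 0, 0, -7, 0, 1, 0, 0, -11, 0, 1, 0, 0, -13, 0, 1, 0, 0, -13, 0]'

```text
time_s: 11.6
ee_pos: [488.9, -314.0, 171.7]
ee_rot: [179.7, -0.3, 7.8]
force: [0.3, 0.2, -2.6]
gripper_width: 26.5
```

Run:
```python
from h import *
s=env.state();print(s['time_s'],s['ee_pos'],s['ee_rot'],s['gripper_width'],s['force'],s['torque'])
i=cv2.imread('pics/top1.png')
j=cv2.resize(i[145:240,150:260],(660,570),interpolation=cv2.INTER_CUBIC)
w=env.grab_frame('wrist');p=env.camera_params('wrist')
o=np.zeros((570,800,3),np.uint8);o[:,:480]=cv2.resize(j[:570,40:600],(480,570))
o[:,:660]=j; x=cv2.resize(w[0:200,190:330],(140,200))[:,:,::-1]; o[:200,660:]=x
cv2.imwrite('pics/c7.png',o); print('toe pix crop', np.array(proj(p,(0,0,0))))
P=env.camera_params('top')
# board top-edge: white-ish (blue>140) mask, fit far edge / near edge lines
g=i[:,:,0].astype(float);far=[];near=[]
for u in range(172,232,2):
    c=g[150:195,u]; l=172-(u-205)*0.22-150; k=int(round(l))
    a=next((v for v in range(k,k-15,-1) if c[v]<115),None); b=next((v for v in range(k,k+15) if c[v]<130),None)
    if a: far.append((u,150+a+(115-c[a])/(c[a+1]-c[a])))
    if b: near.append((u,150+b-(130-c[b])/(c[b-1]-c[b])))
for n,q in(('far',far),('near',near)):
    f=np.polyfit(*np.array(q).T,1); f=np.polyfit(*np.array([r for r in q if abs(np.polyval(f,r[0])-r[1])<1]).T,1)
    A,B=[ray(P,u,np.polyval(f,u),68) for u in(172,232)];d=A-B;print(n,f,A,B,'yaw',np.degrees(np.arctan2(d[1],d[0]))-90)
```

```text
11.6 [ 488.91060391 -313.98226407  171.66292372] [179.69697802  -0.32617721   7.75431722] 26.534956240774605 [ 0.29046854  0.23736016 -2.59458004] [-0.1064734   0.16928529  0.04027305]
toe pix crop [ 11.46973466 456.46147249]
far [-1.68937232e-01  2.03336882e+02] [605.3764418 117.6067469  68.       ] [626.54178906 -16.66831386  68.        ] yaw 8.957647395086624<stdin>:16: RuntimeWarning: divide by zero encountered in scalar divide
Traceback (most recent call last):
TypeError: polyfit() missing 2 required positional arguments: 'y' and 'deg'
```

View pics/c7.png

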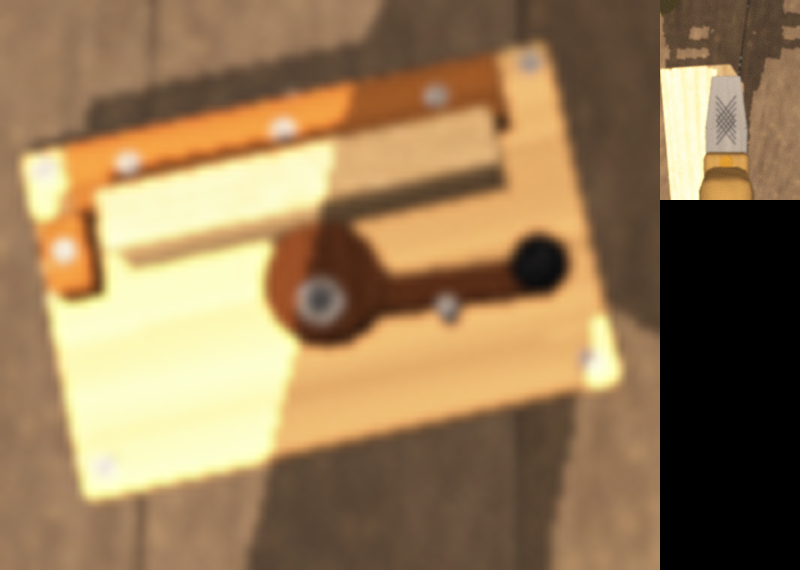

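The picture shows the lever locked, with the knob at (538,262) and the pivot at (320,298). The offcut's top corners are at about (97,190), (490,107), (497,162) and (105,243). In the inset the file hangs straight in the grip.

Run:
```python
from h import *
P=env.camera_params('top');J=lambda u,v:(150+u/6,145+v/6)
c=[ray(P,*J(*q),68)[:2] for q in((97,190),(490,107),(497,162),(105,243))];print(np.round(c,1),'mid',np.mean(c,0))
d=c[0]-c[1];print(np.linalg.norm(d),np.degrees(np.arctan2(d[1],d[0]))-90);d=c[3]-c[2];print(np.linalg.norm(d),np.degrees(np.arctan2(d[1],d[0]))-90)
k=ray(P,*J(538,262),54)[:2]-np.array([563.8,51.5]);print('lever',k,np.hypot(*k),np.degrees(np.arctan2(k[1],k[0])))
b=[ray(P,*J(*q),18)[:2] for q in((22,152),(545,40),(622,380),(88,500))]
for x,y in((0,1),(3,2)): d=b[x]-b[y];print('base',np.linalg.norm(d),np.degrees(np.arctan2(d[1],d[0]))-90)
for x,y in((0,3),(1,2)): d=b[x]-b[y];print('base',np.linalg.norm(d),np.degrees(np.arctan2(d[1],d[0])))
f=[ray(P,*J(*q),18)[:2] for q in((127,162),(435,95))];d=f[0]-f[1];print('screws',np.degrees(np.arctan2(d[1],d[0]))-90)
w=ray(P,*J(320,298),35);print('pivot',w)
s=env.state();th=np.radians(11.5);E=np.mean(c,0);x=np.array([np.cos(th),np.sin(th)])
for a in(-76,76): print(a,E+a*x)
```

```text
[[600.1 130.6]
 [629.6 -15.9]
 [608.4 -18.5]
 [579.9 127.1]] mid [604.50932429  55.79912607]
149.41020005913379 11.374581175505483
148.35217724685933 11.088354118949226
lever [  9.26250892 -84.3464777 ] 84.85353481937408 -83.73317439951946
base 208.98619286935886 11.570344601743813
base 208.85816154389892 11.975076576331176
base 140.05854527738543 12.087502056969837
base 138.58211256453126 12.03792184163519
screws 11.745885936792817
pivot [564.1920924   51.25288097  35.        ]
-76 [530.03504674  40.64716305]
76 [678.98360184  70.95108908]
```

Emit:
jog_arm --steps '[1, -2, -4, 0, 0, 1, -2, -8, 0, 0, 1, -2, -12, 0, -1, 1, -2, -16, 0, -2, 1, 0, -20, 0, -3, 1, 2, -24, 0, -3.8, 1, 5, -28, 0, -3.8, 1, 7, -31, 1, -3.8, 1, 9, -33.5, 3, -3.8, 1, 9, -34.5, 4.5, -3.8, 1, 9, -34.5, 4.8, -3.8, 1, 9, -34.5, 4.8, -3.8, 1, 9, -34.5, 4.8, -3.8]' --force 60

```text
time_s: 12.95
ee_pos: [529.7, 40.5, 119.9]
ee_rot: [180.0, 0.0, 11.5]
force: [-1.1, -0.8, -3.4]
gripper_width: 26.9
```

Run:
```python
from h import *
s=env.state();print(s['time_s'],s['ee_pos'],s['ee_rot'],s['gripper_width'],s['force'],s['torque'],s['qpos'])
a=env.grab_frame('scene');w=env.grab_frame('wrist');p=env.camera_params('wrist')
o=np.zeros((384,800,3),np.uint8);o[:,:400]=a[80:380,100:410][:, :].repeat(1,0)[:300].shape and cv2.resize(a[100:340,130:380],(400,384));o[:,400:]=cv2.resize(w[:300],(400,384))
cv2.imwrite('pics/c8.png',o[:,:,::-1])
```

```text
12.95 [529.74921836  40.45195458 119.93733516] [1.79987197e+02 1.72666946e-02 1.15024869e+01] 26.862058209130968 [-1.12310623 -0.82200436 -3.39040016] [-0.11733532  0.13357972 -0.00975193] [ 3.13597121e+00  1.89732691e+01  1.03364409e+02 -1.79618449e-02
  5.76775432e+01  8.16430883e+01]
```

View pics/c8.png

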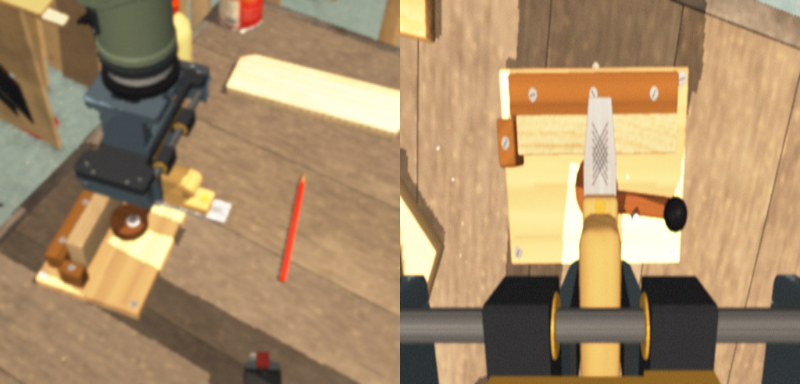

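The wrist view shows the file square across the offcut, with the toe at (600,98) just past the wood. I'll touch down gently.

Emit:
jog_arm --steps '[1, 0, 0, 2, 0, 1, 0, 0, 3, 0, 1, 0, 0, 3.2, 0, 1, 0, 0, 3.4, 0, 1, 0, 0, 3.5, 0, 1, 0, 0, 3.5, 0, 1, 0, 0, 3.5, 0]'

```text
time_s: 13.75
ee_pos: [530.4, 41.2, 85.7]
ee_rot: [180.0, -0.1, 11.6]
force: [-1.2, -1.3, 1.3]
gripper_width: 26.8
```

Emit:
jog_arm --steps '[1, 0.4, 0, 0.1, 0, 1, 1.4, 0, 0.1, 0, 1, 2.4, 0, 0.1, 0, 1, 3.4, 0, 0.1, 0, 1, 4.4, 0, 0.1, 0, 1, 5.4, 0, 0.1, 0, 1, 6.4, 0, 0.1, 0, 1, 7.4, 0, 0.1, 0]'

```text
time_s: 14.55
ee_pos: [600.8, 55.9, 85.8]
ee_rot: [-180.0, 0.2, 11.6]
force: [-8.3, -1.7, 12.4]
gripper_width: 26.6
```

Emit:
jog_arm --steps '[1, 1, 0, -0.05, 0, 1, 2, 0, -0.05, 0, 1, 3, 0, -0.05, 0, 1, 4, 0, -0.05, 0, 1, 5, 0, -0.05, 0, 1, 6, 0, -0.05, 0, 1, 7, 0, -0.05, 0, 1, 7.7, 0, -0.05, 0, 1, 7.8, 0, -0.05, 0]'

```text
time_s: 15.45
ee_pos: [677.6, 71.6, 85.5]
ee_rot: [-180.0, 0.2, 11.6]
force: [-5.0, -2.2, 7.1]
gripper_width: 26.5
```

Emit:
jog_arm --steps '[1, 0, 0, -1, 0, 1, 0, 0, -3, 0, 1, 0, 0, -4, 0, 1, -3, 0, -4, 0, 1, -7, 0, -4, 0, 1, -11, 0, -4, 0, 1, -14, 0, -4, 0, 1, -15.2, 0, -4, 0, 1, -15.2, 0, -4, 0, 1, -15.2, 0, -3, 0, 1, -15.2, 0, -1.5, 0, 1, -15.2, 0, -0.5, 0, 1, -15.2, 0, -0.2, 0, 1, -15.2, 0, -0.05, 0, 1, -15.2, 0, -0.05, 0, 1, -15.2, 0, -0.05, 0]'

```text
time_s: 17.05
ee_pos: [530.6, 41.5, 85.5]
ee_rot: [-180.0, -0.1, 11.6]
force: [-3.0, 0.2, 3.4]
gripper_width: 26.8
```

Emit:
jog_arm --steps '[1, 0.4, 0, 0.03, 0, 1, 1.4, 0, 0.03, 0, 1, 2.4, 0, 0.03, 0, 1, 3.4, 0, 0.03, 0, 1, 4.4, 0, 0.03, 0, 1, 5.4, 0, 0.03, 0, 1, 6.4, 0, 0.03, 0, 1, 7.4, 0, 0.03, 0, 1, 8.4, 0, 0.03, 0, 1, 9.4, 0, 0.03, 0, 1, 10.4, 0, 0.03, 0, 1, 11.4, 0, 0.03, 0, 1, 12.4, 0, 0.03, 0, 1, 13.4, 0, 0.03, 0, 1, 14.4, 0, 0.03, 0, 1, 15.1, 0, 0.03, 0, 1, 15.2, 0, 0.03, 0]'

```text
time_s: 18.75
ee_pos: [677.6, 71.3, 85.3]
ee_rot: [180.0, 0.3, 11.6]
force: [-6.9, -0.5, 9.7]
gripper_width: 26.5
```

Emit:
jog_arm --steps '[1, 0, 0, -1, 0, 1, 0, 0, -3, 0, 1, 0, 0, -4, 0, 1, -3, 0, -4, 0, 1, -7, 0, -4, 0, 1, -11, 0, -4, 0, 1, -14, 0, -4, 0, 1, -15.2, 0, -4, 0, 1, -15.2, 0, -4, 0, 1, -15.2, 0, -3, 0, 1, -15.2, 0, -1.5, 0, 1, -15.2, 0, -0.5, 0, 1, -15.2, 0, -0.2, 0, 1, -15.2, 0, -0.03, 0, 1, -15.2, 0, -0.03, 0, 1, -15.2, 0, -0.03, 0]'

```text
time_s: 20.35
ee_pos: [530.6, 41.5, 85.5]
ee_rot: [-180.0, -0.1, 11.6]
force: [-3.8, 0.5, 4.9]
gripper_width: 26.7
```

Emit:
jog_arm --steps '[1, 0.4, 0, 0.03, 0, 1, 1.4, 0, 0.03, 0, 1, 2.4, 0, 0.03, 0, 1, 3.4, 0, 0.03, 0, 1, 4.4, 0, 0.03, 0, 1, 5.4, 0, 0.03, 0, 1, 6.4, 0, 0.03, 0, 1, 7.4, 0, 0.03, 0, 1, 8.4, 0, 0.03, 0, 1, 9.4, 0, 0.03, 0, 1, 10.4, 0, 0.03, 0, 1, 11.4, 0, 0.03, 0, 1, 12.4, 0, 0.03, 0, 1, 13.4, 0, 0.03, 0, 1, 14.4, 0, 0.03, 0, 1, 15.1, 0, 0.03, 0, 1, 15.2, 0, 0.03, 0]'

```text
time_s: 22.05
ee_pos: [677.6, 71.4, 85.3]
ee_rot: [180.0, 0.3, 11.6]
force: [-5.9, -1.0, 9.1]
gripper_width: 26.6
```

Emit:
jog_arm --steps '[1, 0, 0, -1, 0, 1, 0, 0, -3, 0, 1, 0, 0, -5, 0, 1, 0, 0, -8, 0, 1, -4, 0, -8, 0, 1, -8, 0, -8, 0, 1, -12, 0, -8, 0, 1, -16, 0, -8, 0, 1, -19, 0, -8, 0, 1, -19, 0, -8, 0, 1, -19, 0, -8, 0]'

```text
time_s: 23.15
ee_pos: [493.6, 33.7, 165.2]
ee_rot: [180.0, -0.2, 11.5]
force: [1.0, -0.7, -2.6]
gripper_width: 26.6
```

Run:
```python
from h import *
s=env.state();print(s['time_s'],s['ee_pos'],s['ee_rot'],s['gripper_width'],s['force'],s['torque'])
P=env.camera_params('top')
c=np.array([ray(P,u/1.5,v/1.5,20)[:2] for u,v in((491,271),(537,262),(585,441),(528,443))]); print(c, c.mean(0))
for a,b in((0,3),):
    d=c[a]-c[b];print(np.linalg.norm(d),np.degrees(np.arctan2(d[1],d[0])))
w=ray(P,*(320+(633-450)/4,170+20/4),20);print(w)
t=ray(P,*(320+(735-450)/4,170+500/4),20);v=ray(P,*(320+(630-450)/4,170+45/4),20);d=v-t;print('right edge',t,v,np.degrees(np.arctan2(d[1],d[0])))
i=env.grab_frame('wrist');cv2.imwrite('pics/w9.png',i[:,:,::-1])
```

```text
23.15 [493.55865248  33.71633712 165.22246258] [ 1.79986348e+02 -1.76938973e-01  1.15333106e+01] 26.63682257510942 [ 0.95637928 -0.68313965 -2.64616   ] [-0.02077676  0.06626101 -0.02693448]
[[ 595.68554458 -234.40447455]
 [ 608.815738   -305.98393973]
 [ 337.11039317 -362.75145508]
 [ 335.2349971  -278.77998979]] [ 469.21166821 -295.47996479]
264.20384939259276 9.669194350829141
[ 607.73881965 -323.86780663   20.        ]
right edge [ 334.9151021  -365.36723715   20.        ] [ 592.94290278 -321.3368343    20.        ] 9.683797151384868
```

View pics/w9.png

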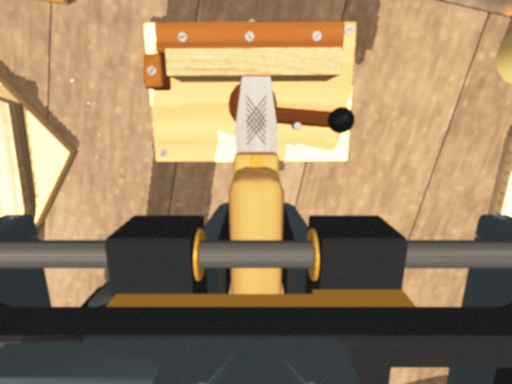

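The wrist view shows the lever still locked, the offcut seated and the file straight in the grip. Next, back to the parking board.

Emit:
jog_arm --steps '[1, -3, 4, 0, 0, 1, -5, 8, 0, 0, 1, -7, 12, 0, 0, 1, -8.6, 16, 0, 1.8, 1, -8.6, 20, 0, 1.8, 1, -8.6, 24, 0, 1.8, 1, -8.6, 28, 0, 1.8, 1, -8.6, 31, 0, 1.8, 1, -8.6, 32.3, 2, 1.8, 1, -8.6, 32.3, 6, 1.8, 1, -8.6, 32.3, 9, 1.8, 1, -8.6, 32.3, 11, 1.8, 1, -8.6, 32.3, 12, 1.8, 1, -8.6, 32.3, 12.4, 1.8, 1, -8.6, 32.3, 12.4, 1.8]'

```text
time_s: 24.7
ee_pos: [474.0, -300.5, 40.7]
ee_rot: [180.0, -0.0, 9.8]
force: [0.1, -0.3, -2.3]
gripper_width: 26.5
```

Emit:
jog_arm --steps '[1, 0, 0, 0.2, 0, 1, 0, 0, 0.3, 0, 1, 0, 0, 0.35, 0, 1, 0, 0, 0.35, 0, 1, 0, 0, 0.35, 0]'

```text
time_s: 25.2
ee_pos: [473.6, -300.2, 37.9]
ee_rot: [179.9, -0.1, 9.8]
force: [1.1, 1.0, 0.4]
gripper_width: 26.4
```

The file is down on the board: z is 37.9, and the force shows the board carrying its weight. I'll release slowly and rise.

Emit:
jog_arm --steps '[0.6, 0, 0, 0, 0, 0.6, 0, 0, 0, 0, 0.4, 0, 0, 0, 0, 0.2, 0, 0, 0, 0, 0, 0, 0, 0, 0, 0, 0, 0, 0, 0, 0, 0, 0, 0, 0, 0, 0, 0, 0, 0, 0, 0, 0, 0, 0, 0, 0, 0, -1, 0, 0, 0, 0, -3, 0, 0, 0, 0, -7, 0, 0, 0, 0, -12, 0, 0, -4, 0, -15, 0, 0, -9, 0, -15, 0, 0, -14, 0, -15, 0, 0, -16, 0, -15, 0, 0, -16, 0, -15, 0]'

```text
time_s: 27.0
ee_pos: [313.1, -327.1, 188.1]
ee_rot: [180.0, -0.0, 9.6]
force: [0.1, -0.3, -0.4]
gripper_width: 91.0
```

Run:
```python
from h import *
s=env.state();print(s['time_s'],s['ee_pos'],s['gripper_width'],s['force'])
b=env.grab_frame('top')
cv2.imwrite('pics/t10.png',cv2.resize(b[100:320,130:440],(775,550),interpolation=cv2.INTER_CUBIC)[:,:,::-1])
```

```text
27.0 [ 313.08097759 -327.11764102  188.14311924] 91.01604611212879 [ 0.06195406 -0.33524145 -0.37617081]
```

View pics/t10.png

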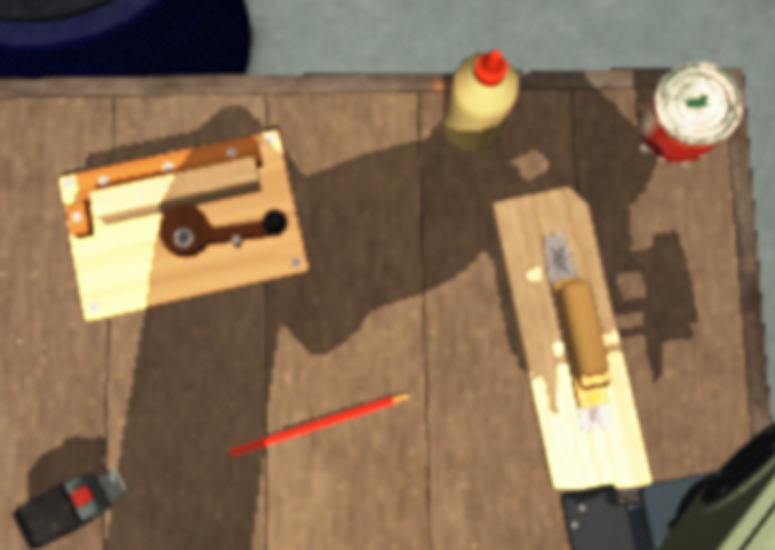

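The file lies along the middle of its board, from (560,235) to (593,430). The lever is locked, with the knob at (274,222), and the bottle stands where it was. Handing in.

```bash
python3 -c "
from workcell import env
print(env.job_done(), env.state()['time_s'])"
```

```text
the job is handed in; nothing more can be done
the job is handed in; nothing more can be done
```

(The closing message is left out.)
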